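# Post the red tube carrier through the port of the transfer box

## Task

Take the tube carrier with the red handle and red caps by its handle and lower it upright through the yellow-rimmed port in the roof of the clear transfer box, without anything touching the yellow rim. Set it down gently on the box floor, do not drop it, and let it stand there; leave the yellow and green carriers where they are.

Things in the scene. Friction and masses are not known exactly. Their poses are not given: they have to be found in the camera images.
- carrier_red: Loose tube carrier, 0.15 to 0.29 kg: white block 70 (x) x 30 (y) x 46 mm high, red caps up to 55 mm, red tape on its sides; two thin steel posts at its ends bear a red grip bar 70 (x) x 12 (y) mm, 125 to 145 mm above the underside. Origin: centre of the underside, z up. On a 12 mm blue board in a row along y with two others, 85 mm or more between centres, long sides roughly along world x; order varies. Lifting it over another needs 150 mm.
- port_rim: Fixed yellow frame in the roof of the clear transfer box. Opening 100 (x) x 60 (y) mm; frame 124 x 84 outside, 10 thick. Origin: centre of the opening at the frame's top face, 90 mm above the bench, z up. Box 200 (x) x 160 (y) mm, centred under it, roof 4 mm and flat inner floor 84 mm below this origin. A carrier standing inside has its grip bar 41 to 61 mm above the frame's top.
- carrier_yellow: The same carrier as the red one in every size, with a yellow grip bar, caps and side tape. A bystander: it stays where it stands on the blue board. Origin: centre of its underside, z up, x along its long side.
- carrier_green: The same carrier as the red one in every size, with a green grip bar, caps and side tape. A bystander: it stays where it stands on the blue board. Origin: centre of its underside, z up, x along its long side.
Not all that is in view belongs to the job. What is shaped like the carrier_red but purple is not meant.

How it is judged:
By the outcome, as a careful person would: the job done as asked, in the order asked, and still so for the second after the job is handed in, with the robot touching nothing.
It also fails if it takes over 40 s, if anything falls off the work surface, if the arm or the gripper's body presses on something with over 40 N, if the wrist force passes 120 N, or if a joint passes its speed limit or range.

## Robot

A 6-joint arm with a two-finger parallel gripper is mounted at the origin on the work surface. World frame = base frame: x ahead of the robot, y to its left, z up, the work surface at z = 0. Lengths are in m, angles in degrees, forces in N, time in s.
With the tool pointing down it reaches from about 0.375 to 0.9 m from the base axis. Payload 3.1 kg.
Tool frame: the origin (TCP) lies at the very end of the fingers, on their centre line; the grasp point (between the pads) lies bot.grip_point_offset behind it (bot.grip_point_offset is the distance from the TCP to the grasp point, in m); z points along the fingers, y is the line along which they close (so a half turn about z gives the same grasp; the last joint's range is limited). The gripper opens to 87 mm and grips with 3 to 60 N. Pads are 19 mm wide; open, the fingers measure 117 mm over their backs; the gripper's body (75 mm by 190 mm) begins 51 mm behind the grasp point.
Start: joints at [-10.227, 30.224, 82.088, -0, 67.689, -10.227], TCP at [0.625, 0, 0.223] pointing down, gripper open.
Joint ranges: [-176.69, 176.69], [-43.24, 126.21], [12.49, 139.97], [-82, 262], [0, 151.66], [-163.58, 163.58]. Speed limits (degrees/s): [159.86, 159.86, 180, 180, 180, 180].

## Interface

Orientations are given as a 3x3 rotation matrix whose columns are the frame's x, y, z axes.
In Python, from rig import bot, viewer, ticket gives the robot as it stands.
- The arm moves only by the tool servo_tool, never from a script. Its argument "targets" is a list of rows, each an object with "offset": the shift along the tool's x, y, z in m, a list of three; "dr": the turn, a rotation vector about the tool's x, y, z in degrees, a list of three. In form: [{"offset": [x, y, z], "dr": [ax, ay, az]}, ...]. A call has 1 to 20 rows; each row is the pose to reach, as a shift and turn from the pose commanded when the call began, along the tool's axes at that moment; what a row does not reach only later rows make up. A row lasts 1/12 s, in which the tool goes at most 41.7 mm and 7.16 degrees, less where a joint would pass 70% of its speed; a pose out of reach is approached as far as the arm can. A call with a gripper value outside its range is refused whole. "gripper" is the gripper command: -1 is fully open, 1 is shut, values between are in proportion, set as the call begins (left out, the last holds). The fingers move at their own pace and stop on an object; the grip force is fixed at half the most. Time passes only in rows, so rows that repeat a pose let the fingers close. It gives the time, the measured TCP pose, the force, the opening and the grip force at its end, in the units of the state.
- bot.read_state(): the state, without advancing time (a new reading comes with each control period).
- viewer.capture(name): name is "scene" or "side" or "wrist"; returns a dict with "color" (400x640x3 uint8, red, green, blue), "camera_matrix" (3x3 intrinsics, pixels), "R" (3x3) and "t" (3): a world point X has camera coordinates R X + t. Camera axes: x right, y down, z forward; pixel columns grow to the right and rows downward; lengths in m; the calibration is good to about 2 mm. The wrist camera is an equidistant fisheye: a pixel r from the principal point sees the ray r / f radians off the axis. A picture is of the moment at which its call begins. There is no depth.
- ticket.hand_in(): hands the job in; it is judged then, once.
The state is a dict: "time_s": time; "joint_positions": joint angles; "qvel": joint speeds; "tau": joint torques, N m; "position": TCP position; "tcp_rot": TCP orientation; "force": force on the tool from outside, world axes, zero at the start; "moment": the same for the moment, N m; "opening": opening from 0.0 (shut) to 1.0 (fully open); "grasp_force": force on a finger pad.
Only numpy, scipy, OpenCV 4.12 (cv2) and the standard library are available. Lean on these libraries where they do the work, as an engineer would, in place of code of your own. Each camera call takes 0.05 s, during which the arm holds its last target. There are 200 camera calls.

## Working session

There is one attempt and no reset: what is moved stays moved. The work goes in short steps, Python scripts to look and compute and a tool call to move; the robot and the scene stay as the last step left them, time stands still between calls to the robot, and variables do not carry over. Pictures are saved under pics/ and viewed, at most 10 in all, crops included, and the job is handed in when it is done.

Besides the shell and the picture viewer there is one more tool, called after "Call:" by a JSON object that holds its "method" and its "body". servo_tool: Moves the arm, as the interface text tells. Its arguments: {"type":"object","properties":{"targets":{"type":"array"},"gripper":{"type":"number"}},"required":["targets"]}

```bash
mkdir -p pics
cat > h.py <<'E'
import numpy as np, cv2, pickle
from rig import bot, viewer, ticket
def cap(n):
    return viewer.capture(n)
def save(c,f): cv2.imwrite('pics/'+f, c['color'][:,:,::-1])
def ray(c,u,v):
    K=np.array(c['camera_matrix']);R=np.array(c['R']);t=np.array(c['t'])
    d=np.linalg.inv(K)@[u,v,1]; return -R.T@t, R.T@d
def onz(c,u,v,z):
    o,d=ray(c,u,v); return o+d*(z-o[2])/d[2]
def proj(c,X):
    p=np.array(c['camera_matrix'])@(np.array(c['R'])@np.array(X)+np.array(c['t'])); return p[:2]/p[2]
E
python3 - <<'E'
from h import *
D={}
for n in ('scene','side'):
    c=cap(n); D[n]=c; save(c,n+'0.png'); print(n,c['camera_matrix'],-np.array(c['R']).T@c['t'])
pickle.dump(D,open('d0.pkl','wb'))
print(bot.grip_point_offset, bot.read_state())
cv2.imwrite('pics/both0.png',cv2.resize(np.vstack([D[n]['color'][:,:,::-1] for n in D]),None,fx=.75,fy=.75))
E
```

```text
scene [[487.17576611   0.         316.92537619]
 [  0.         487.17576611 197.00902389]
 [  0.           0.           1.        ]] [1.18059153 0.54710073 0.68894906]
side [[367.61408844   0.         322.18186438]
 [  0.         367.61408844 195.83763777]
 [  0.           0.           1.        ]] [ 0.24635703 -0.49339056  0.44577591]
0.0187 {'time_s': 0.1, 'joint_positions': array([-1.02296530e+01,  3.02739612e+01,  8.21510987e+01,  4.46937218e-04,
        6.76885598e+01, -1.02246270e+01]), 'qvel': array([-0.06546616, -0.11136232, -0.17056266, -0.07100865,  0.07966614,
        0.00631826]), 'tau': array([-3.02360622e-04, -4.40987206e+01, -1.77151054e+01,  6.34850166e-02,
        5.34114777e-02, -3.85449334e-05]), 'position': array([6.24325909e-01, 1.27648593e-04, 2.21654633e-01]), 'tcp_rot': array([[ 9.10390468e-05,  9.99998094e-01, -1.95023029e-03],
       [ 9.99999931e-01, -9.03385398e-05,  3.59277013e-04],
       [ 3.59100148e-04, -1.95026286e-03, -9.99998034e-01]]), 'force': array([ 0.55015801, -0.26291814, -0.61402934]), 'moment': array([ 0.02654491, -0.00197668, -0.00405648]), 'grasp_force': 0.0, 'opening': 0.9961701650568892}
```

View pics/scene0.png

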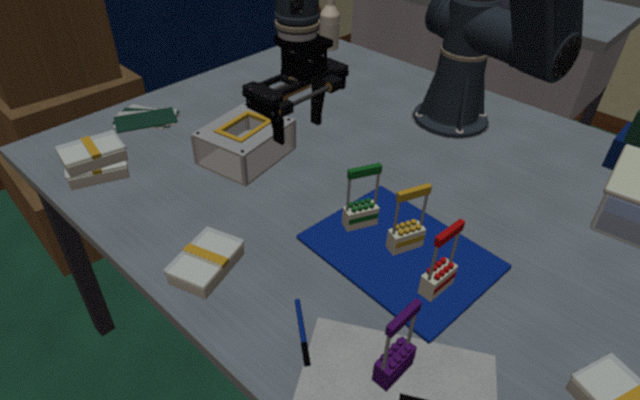

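View pics/side0.png

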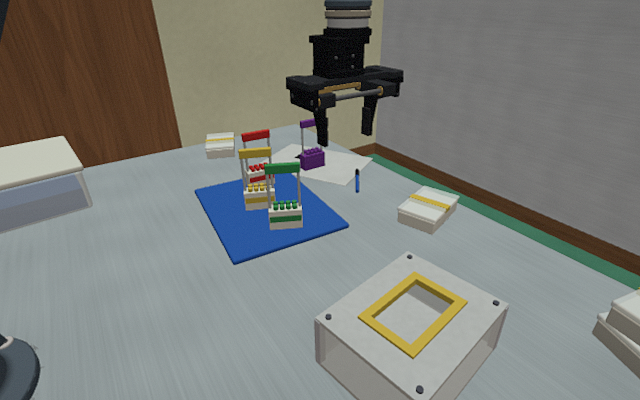

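Candidates in the scene view are red (440,275), yellow (408,230), green (361,205) and purple (395,355, on the paper and not meant). The red one has a red bar, red caps and red tape on a white block, and it stands at the end of the row on the blue board. The port is at scene (243,126) and side (413,313). Next I measure these and make the crop.

```bash
cat >> h.py <<'E'
HS={'red':[((0,130,70),(6,255,255)),((174,130,70),(180,255,255))],'yellow':[((18,120,90),(32,255,255))],'green':[((55,110,40),(80,255,255))]}
def mask(c,k):
    h=cv2.cvtColor(c['color'],cv2.COLOR_RGB2HSV); m=0
    for a,b in HS[k]: m=m|cv2.inRange(h,a,b)
    return m
def blobs(c,k,n=4):
    cs,_=cv2.findContours(mask(c,k),cv2.RETR_EXTERNAL,cv2.CHAIN_APPROX_NONE)
    return sorted(cs,key=cv2.contourArea,reverse=True)[:n]
def cen(b):
    m=cv2.moments(b); return np.array([m['m10'],m['m01']])/m['m00']
def tri(c1,p1,c2,p2):
    o1,d1=ray(c1,*p1);o2,d2=ray(c2,*p2)
    s=np.linalg.lstsq(np.c_[d1,-d2],o2-o1,rcond=None)[0]
    a,b=o1+s[0]*d1,o2+s[1]*d2; return (a+b)/2,np.linalg.norm(a-b)
E
python3 - <<'E'
from h import *
np.set_printoptions(precision=4,suppress=True)
D=pickle.load(open('d0.pkl','rb'));S,T=D['scene'],D['side']
for k in HS:
    for n,c in D.items():
        for b in blobs(c,k): 
            if cv2.contourArea(b)>15: print(k,n,cen(b).round(1),cv2.contourArea(b),cv2.boundingRect(b))
cr=S['color'][150:320,320:540,::-1]; c2=T['color'][120:250,190:360,::-1]
a=cv2.resize(cr,(600,464),interpolation=3)
cv2.imwrite('pics/crop.png',a)
E
```

```text
red scene [448.5 231.6] 223.0 (435, 219, 30, 28)
red scene [443.6 270.6] 80.5 (435, 262, 18, 18)
red scene [439.3 263.2] 50.0 (434, 258, 12, 13)
red side [255.  134.9] 197.5 (241, 129, 28, 13)
red side [257.1 178.5] 49.0 (250, 175, 16, 8)
red side [256.3 167.1] 46.0 (249, 164, 15, 8)
yellow scene [243.4 125.8] 863.5 (215, 111, 56, 31)
yellow scene [205.5 253.9] 294.5 (184, 244, 44, 22)
yellow scene [631.4 394.4] 156.0 (616, 385, 24, 15)
yellow scene [ 90.2 146. ] 147.0 (81, 137, 19, 20)
yellow side [412.4 312.9] 4749.5 (358, 272, 109, 87)
yellow side [254.6 152.3] 254.5 (239, 147, 32, 12)
yellow side [337.7  87. ] 126.0 (319, 82, 42, 12)
yellow side [430.5 201.2] 112.5 (410, 194, 40, 18)
green scene [ 86.8 334.6] 23875.0 (0, 190, 247, 210)
green scene [364.3 170.5] 272.0 (348, 163, 34, 16)
green scene [130.3 123. ] 193.5 (115, 114, 34, 18)
green scene [161.9 117.9] 146.0 (143, 109, 33, 17)
green side [527.5 230.5] 2362.0 (368, 155, 272, 135)
green side [281.4 167.8] 291.0 (264, 162, 36, 12)
green side [285.  218.6] 107.0 (270, 216, 31, 7)
green side [281.5 204.8] 23.0 (280, 201, 4, 9)
```

View pics/crop.png

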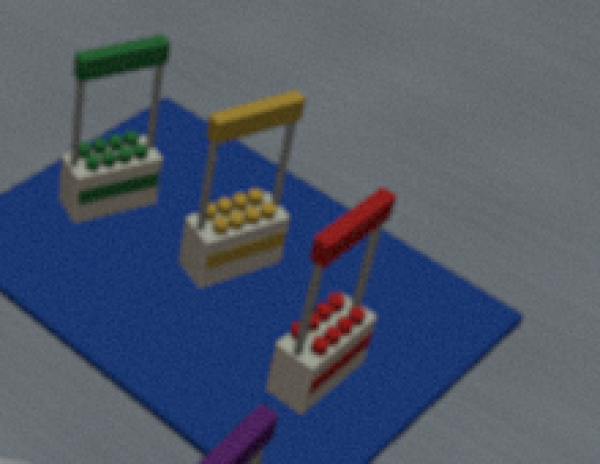

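The crop confirms it: the red bar is at crop (355,230), with red caps and tape on a white block below it. Yellow and green are its neighbours, and purple is separate.

Run:
```python
from h import *
np.set_printoptions(precision=4,suppress=True)
D=pickle.load(open('d0.pkl','rb'));S,T=D['scene'],D['side']
def pick(c,k,near):
    return min(blobs(c,k,8),key=lambda b:np.linalg.norm(cen(b)-near) if cv2.contourArea(b)>0 else 1e9)
HS['yellow']=[((15,90,60),(34,255,255))]
for k,ps,pt in (('red',(448,232),(255,135)),('yellow',(415,193),(255,152)),('green',(364,170),(281,168))):
    b,e=pick(S,k,ps),pick(T,k,pt)
    X,g=tri(S,cen(b),T,cen(e)); print(k,cen(b),cen(e),'tri',X,'gap',g)
    for c,q in ((S,b),(T,e)):
        vx,vy,_,_=cv2.fitLine(q,cv2.DIST_L2,0,.01,.01).ravel(); p=cen(q)
        A=onz(c,*(p-12*np.array([vx,vy])),.147);B=onz(c,*(p+12*np.array([vx,vy])),.147); d=B-A
        print('  onz',onz(c,*p,.147),'yaw',(np.degrees(np.arctan2(d[1],d[0]))+90)%180-90)
for n,c in D.items():
    m=mask(c,'yellow'); cs,h=cv2.findContours(m,cv2.RETR_CCOMP,cv2.CHAIN_APPROX_NONE)
    big=max(range(len(cs)),key=lambda i:cv2.contourArea(cs[i]) if h[0][i][3]<0 else 0)
    P=np.array([onz(c,*q,.09)[:2] for q in cs[big][:,0].astype(float)]).astype(np.float32)
    print(n,'outer',cv2.minAreaRect(P))
    ins=[i for i in range(len(cs)) if h[0][i][3]==big]
    if ins:
        i=max(ins,key=lambda i:cv2.contourArea(cs[i]))
        P=np.array([onz(c,*q,.09)[:2] for q in cs[i][:,0].astype(float)]).astype(np.float32); print('  inner',cv2.minAreaRect(P))
```

```text
red [448.5164 231.5904] [255.0127 134.9198] tri [0.5883 0.3137 0.148 ] gap 0.0024848526362663656
  onz [0.5887 0.313  0.147 ] yaw -2.0373194544417856
  onz [0.5893 0.3189 0.147 ] yaw -4.698565551641224
yellow [413.4311 192.1133] [254.2763 152.1906] tri [0.5392 0.2117 0.1475] gap 0.002310200165629835
  onz [0.5401 0.2112 0.147 ] yaw -20.29100774902784
  onz [0.5395 0.215  0.147 ] yaw -22.621009935352618
green [364.3248 170.5417] [281.3522 167.7549] tri [0.5485 0.1053 0.1472] gap 0.002176754526006857
  onz [0.5496 0.1049 0.147 ] yaw -24.918585022328017
  onz [0.5483 0.1071 0.147 ] yaw -25.63104748404143
scene outer ((0.7586541771888733, -0.7587704062461853), (0.39051228761672974, 0.20325317978858948), 3.447829008102417)
  inner ((0.9255402684211731, -0.6942161321640015), (0.035203494131565094, 0.011120823211967945), 63.37983703613281)
side outer ((0.5334888100624084, -0.2691400647163391), (0.12632443010807037, 0.08469626307487488), 9.244953155517578)
  inner ((0.5304161310195923, -0.2714196741580963), (0.093753382563591, 0.057102251797914505), 9.153602600097656)
```

Call:
{"method": "servo_tool", "body": {"targets": [{"offset": [0.03, -0.004, 0], "dr": [0, 0, 7]}, {"offset": [0.06, -0.007, 0], "dr": [0, 0, 14]}, {"offset": [0.09, -0.01, 0], "dr": [0, 0, 21]}, {"offset": [0.12, -0.014, 0], "dr": [0, 0, 28]}, {"offset": [0.15, -0.018, 0], "dr": [0, 0, 35]}, {"offset": [0.18, -0.021, 0], "dr": [0, 0, 42]}, {"offset": [0.21, -0.025, 0], "dr": [0, 0, 49]}, {"offset": [0.235, -0.028, 0], "dr": [0, 0, 56]}, {"offset": [0.26, -0.03, 0], "dr": [0, 0, 63]}, {"offset": [0.28, -0.033, 0], "dr": [0, 0, 70]}, {"offset": [0.295, -0.035, 0], "dr": [0, 0, 77]}, {"offset": [0.305, -0.036, 0], "dr": [0, 0, 84]}, {"offset": [0.312, -0.037, 0], "dr": [0, 0, 90]}, {"offset": [0.314, -0.037, 0], "dr": [0, 0, 93]}, {"offset": [0.314, -0.037, 0], "dr": [0, 0, 93]}, {"offset": [0.314, -0.037, 0], "dr": [0, 0, 93]}, {"offset": [0.314, -0.037, 0], "dr": [0, 0, 93]}]}}

```text
time_s: 1.52
position: [0.5878, 0.3137, 0.2222]
tcp_rot: [[0.999, -0.051, -0.001], [-0.051, -0.999, -0.0], [-0.001, 0.0, -1.0]]
force: [0.0, 0.5, 0.4]
opening: 1.0
grasp_force: 0.0
```

```bash
cat >> h.py <<'E'
def wray(c,u,v):
    K=np.array(c['camera_matrix']);R=np.array(c['R']);t=np.array(c['t'])
    x,y=(u-K[0,2])/K[0,0],(v-K[1,2])/K[1,1]; r=np.hypot(x,y)+1e-12
    d=np.array([x/r*np.sin(r),y/r*np.sin(r),np.cos(r)]); return -R.T@t,R.T@d
def wz(c,u,v,z):
    o,d=wray(c,u,v); return o+d*(z-o[2])/d[2]
E
python3 - <<'E'
from h import *
np.set_printoptions(precision=4,suppress=True)
c=cap('wrist');save(c,'w1.png');pickle.dump(c,open('w1.pkl','wb'))
print(bot.read_state()['position'],bot.read_state()['tcp_rot'],-np.array(c['R']).T@c['t'],c['camera_matrix'])
for b in blobs(c,'red',6):
    if cv2.contourArea(b)>15:
        print(cen(b),cv2.contourArea(b))
b=blobs(c,'red',1)[0]
P=np.array([wz(c,*q,.157)[:2] for q in b[:,0].astype(float)]).astype(np.float32); print(cv2.minAreaRect(P))
# scene check of port, original thresholds
D=pickle.load(open('d0.pkl','rb'));c=D['scene'];b=blobs(c,'yellow',1)[0]
P=np.array([onz(c,*q,.09)[:2] for q in b[:,0].astype(float)]).astype(np.float32); print('port scene',cv2.minAreaRect(P))
E
```

```text
[0.5879 0.3136 0.2223] [[ 0.9987 -0.0518 -0.0006]
 [-0.0518 -0.9987 -0.0003]
 [-0.0005  0.0003 -1.    ]] [0.6638 0.3092 0.3845] [[309.7069   0.     314.6426]
 [  0.     309.7069 191.4187]
 [  0.       0.       1.    ]]
[ 41.1332 174.2018] 2988.0
[312.4659 192.2123] 1470.5
((0.625359833240509, 0.6072130799293518), (0.07805535942316055, 0.11921656131744385), 89.67082214355469)
port scene ((0.5371297597885132, -0.2665749788284302), (0.12733766436576843, 0.08327878266572952), 9.252302169799805)
```

View pics/w1.png

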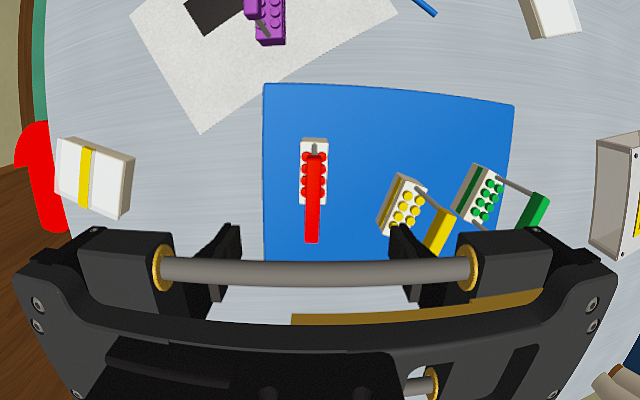

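The wrist picture shows the red bar running from (314,155) to (312,243) between the fingers, with the yellow bar at (440,230) clear of the right finger. I refine the bar's line now.

Run:
```python
from h import *
np.set_printoptions(precision=4,suppress=True)
c=pickle.load(open('w1.pkl','rb')); m=mask(c,'red'); L=[]
for v in range(203,241,2):
    u=np.nonzero(m[v,290:340])[0]+290
    a,b=wz(c,u.min()-.5,v,.157),wz(c,u.max()+.5,v,.157)
    L.append([*((a+b)/2)[:2],np.linalg.norm(a-b)])
L=np.array(L);print(L[::5]); k=np.polyfit(L[:,0],L[:,1],1);print('yaw',np.degrees(np.arctan(k[0])),'y@.588',np.polyval(k,.588), 'w',L[:,2].mean())
col=np.nonzero(m[:260,312])[0];print('ends',col.max(), wz(c,312,col.max()+.5,.157), wz(c,312,col.max()+.5,.137))
```

```text
[[0.5874 0.3146 0.0109]
 [0.5792 0.3154 0.0118]
 [0.5707 0.3163 0.0111]
 [0.5621 0.3172 0.0104]]
yaw -5.661223773319909 y@.588 0.3145605972821164 w 0.010907668965381742
ends 242 [0.5536 0.3168 0.157 ] [0.5439 0.3175 0.137 ]
```

Call:
{"method": "servo_tool", "body": {"targets": [{"offset": [0, -0.001, 0.01], "dr": [0, 0, 2]}, {"offset": [0, -0.001, 0.025], "dr": [0, 0, 2]}, {"offset": [0, -0.001, 0.04], "dr": [0, 0, 2]}, {"offset": [0, -0.001, 0.055], "dr": [0, 0, 2]}, {"offset": [0, -0.001, 0.07], "dr": [0, 0, 2]}, {"offset": [0, -0.001, 0.08], "dr": [0, 0, 2]}, {"offset": [0, -0.001, 0.09], "dr": [0, 0, 2]}, {"offset": [0, -0.001, 0.094], "dr": [0, 0, 2]}, {"offset": [0, -0.001, 0.094], "dr": [0, 0, 2]}, {"offset": [0, -0.001, 0.094], "dr": [0, 0, 2]}]}}

```text
time_s: 2.4
position: [0.5884, 0.3151, 0.1288]
tcp_rot: [[0.996, -0.087, 0.001], [-0.087, -0.996, 0.0], [0.0, -0.0, -1.0]]
force: [0.9, 0.3, 0.0]
opening: 1.0
grasp_force: 0.0
```

Call:
{"method": "servo_tool", "body": {"targets": [{"offset": [0, 0, 0], "dr": [0, 0, 0]}, {"offset": [0, 0, 0], "dr": [0, 0, 0]}, {"offset": [0, 0, 0], "dr": [0, 0, 0]}, {"offset": [0, 0, 0], "dr": [0, 0, 0]}, {"offset": [0, 0, 0], "dr": [0, 0, 0]}, {"offset": [0, 0, 0], "dr": [0, 0, 0]}, {"offset": [0, 0, 0], "dr": [0, 0, 0]}, {"offset": [0, 0, 0], "dr": [0, 0, 0]}, {"offset": [0, 0, 0], "dr": [0, 0, 0]}, {"offset": [0, 0, 0], "dr": [0, 0, 0]}, {"offset": [0, 0, 0], "dr": [0, 0, 0]}, {"offset": [0, 0, 0], "dr": [0, 0, 0]}], "gripper": 1}}

```text
time_s: 3.4
position: [0.588, 0.315, 0.1285]
tcp_rot: [[0.996, -0.087, -0.0], [-0.087, -0.996, -0.0], [-0.0, 0.0, -1.0]]
force: [-0.7, 0.6, 0.4]
opening: 0.17
grasp_force: 0.0
```

Call:
{"method": "servo_tool", "body": {"targets": [{"offset": [0, 0, 0], "dr": [0, 0, 0]}, {"offset": [0, 0, 0], "dr": [0, 0, 0]}, {"offset": [0, 0, 0], "dr": [0, 0, 0]}, {"offset": [0, 0, 0], "dr": [0, 0, 0]}, {"offset": [0, 0, 0], "dr": [0, 0, 0]}, {"offset": [0, 0, -0.003], "dr": [0, 0, 0]}, {"offset": [0, 0, -0.008], "dr": [0, 0, 0]}, {"offset": [0, 0, -0.016], "dr": [0, 0, 0]}, {"offset": [0, 0, -0.026], "dr": [0, 0, 0]}, {"offset": [0, 0, -0.03], "dr": [0, 0, 0]}, {"offset": [0, 0, -0.03], "dr": [0, 0, 0]}]}}

```text
time_s: 4.32
position: [0.5894, 0.3155, 0.1608]
tcp_rot: [[0.996, -0.087, 0.004], [-0.087, -0.996, 0.001], [0.004, -0.002, -1.0]]
force: [0.4, -0.1, -1.2]
opening: 0.132
grasp_force: 30.0
```

Call:
{"method": "servo_tool", "body": {"targets": [{"offset": [0, 0, -0.008], "dr": [0, 0, 0]}, {"offset": [0, 0, -0.02], "dr": [0, 0, 0]}, {"offset": [0, 0, -0.036], "dr": [0, 0, 0]}, {"offset": [0, 0, -0.055], "dr": [0, 0, 0]}, {"offset": [0, 0, -0.075], "dr": [0, 0, 0]}, {"offset": [0, 0, -0.095], "dr": [0, 0, 0]}, {"offset": [0, 0, -0.115], "dr": [0, 0, 0]}, {"offset": [0, 0, -0.132], "dr": [0, 0, 0]}, {"offset": [0, 0, -0.145], "dr": [0, 0, 0]}, {"offset": [0, 0, -0.153], "dr": [0, 0, 0]}, {"offset": [0, 0, -0.157], "dr": [0, 0, 0]}, {"offset": [0, 0, -0.157], "dr": [0, 0, 0]}, {"offset": [0, 0, -0.157], "dr": [0, 0, 0]}]}}

```text
time_s: 5.4
position: [0.5876, 0.3149, 0.315]
tcp_rot: [[0.996, -0.087, -0.001], [-0.087, -0.996, -0.0], [-0.001, 0.001, -1.0]]
force: [0.0, -0.2, -2.9]
opening: 0.132
grasp_force: 30.0
```

Run:
```python
from h import *
np.set_printoptions(precision=4,suppress=True)
D={n:cap(n) for n in('scene','side')};pickle.dump(D,open('d2.pkl','wb'))
s=bot.read_state();print(s['position'],s['tcp_rot'],s['force'],s['opening'])
g=s['position']-.0187*s['tcp_rot'][:,2];print('grip',g)
for n,c in D.items():
    for b in blobs(c,'red',6):
        if cv2.contourArea(b)>15: print(n,cen(b),cv2.contourArea(b),cv2.boundingRect(b))
    print(n,'tcp',proj(c,s['position']))
im=np.hstack([D[n]['color'][:,:,::-1][a:a+260,b:b+300] for n,a,b in(('scene',60,320),('side',20,130))])
cv2.imwrite('pics/l2.png',cv2.resize(im,(800,347)))
```

```text
[0.5874 0.3148 0.3142] [[ 0.9962 -0.0872 -0.0026]
 [-0.0872 -0.9962 -0.0009]
 [-0.0025  0.0011 -1.    ]] [ 0.99    0.4077 -1.7985] 0.13026841911730622
grip [0.5874 0.3148 0.3329]
scene [466.1736 136.7556] 193.0 (457, 126, 21, 24)
scene [465.9297 185.1208] 109.0 (456, 177, 21, 17)
scene [460.659  178.1781] 65.5 (454, 173, 14, 13)
scene tcp [472.1659 146.0149]
side [253.9913 105.3855] 115.0 (241, 101, 27, 9)
side [237.2228  55.2195] 101.0 (231, 50, 13, 11)
side [251.0329  92.9934] 76.0 (240, 90, 23, 8)
side [257.6359  53.5437] 70.5 (253, 49, 10, 10)
side tcp [247.4967  63.8357]
```

View pics/l2.png

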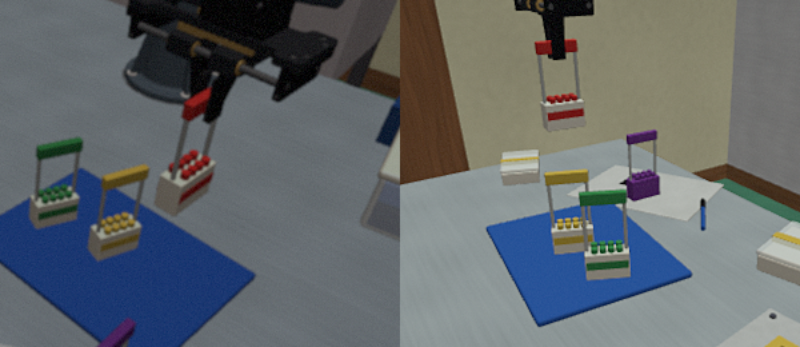

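The carrier hangs upright from the gripper: the bar is at crop (195,105) in the scene half and (555,45) in the side half. The bystanders are still on the board. Next I carry it across.

Call:
{"method": "servo_tool", "body": {"targets": [{"offset": [0, 0.005, 0], "dr": [0, 0, 0]}, {"offset": [0, 0.014, 0], "dr": [0, 0, 0]}, {"offset": [0, 0.028, 0], "dr": [0, 0, -1]}, {"offset": [0, 0.048, 0], "dr": [0, 0, -2]}, {"offset": [0, 0.074, 0], "dr": [0, 0, -3]}, {"offset": [0, 0.104, 0], "dr": [0, 0, -4]}, {"offset": [0, 0.136, 0], "dr": [0, 0, -5]}, {"offset": [0, 0.168, 0], "dr": [0, 0, -6]}, {"offset": [0, 0.2, 0], "dr": [0, 0, -7]}, {"offset": [0, 0.232, 0], "dr": [0, 0, -8]}, {"offset": [0, 0.264, 0], "dr": [0, 0, -9]}, {"offset": [0, 0.296, 0], "dr": [0, 0, -10]}, {"offset": [0, 0.326, 0], "dr": [0, 0, -11]}, {"offset": [0, 0.352, 0], "dr": [0, 0, -12]}, {"offset": [0, 0.374, 0], "dr": [0, 0, -13]}, {"offset": [0, 0.392, 0], "dr": [0, 0, -14]}, {"offset": [0, 0.405, 0], "dr": [0, 0, -14.2]}, {"offset": [0, 0.414, 0], "dr": [0, 0, -14.2]}, {"offset": [0, 0.419, 0], "dr": [0, 0, -14.2]}, {"offset": [0, 0.42, 0], "dr": [0, 0, -14.2]}]}}

```text
time_s: 7.17
position: [0.5511, -0.1043, 0.3154]
tcp_rot: [[0.987, 0.158, -0.0], [0.158, -0.987, -0.0], [-0.0, -0.0, -1.0]]
force: [0.6, 0.1, -2.6]
opening: 0.134
grasp_force: 30.0
```

Run:
```python
from h import *
np.set_printoptions(precision=4,suppress=True)
s=bot.read_state();print(s['position'],s['tcp_rot'],s['opening'],s['time_s'])
c=cap('wrist');save(c,'w3.png');pickle.dump(c,open('w3.pkl','wb'))
```

```text
[ 0.5511 -0.1043  0.3154] [[ 0.9874  0.1584 -0.0003]
 [ 0.1584 -0.9874 -0.    ]
 [-0.0003 -0.     -1.    ]] 0.1338942597079186 7.1667
```

View pics/w3.png

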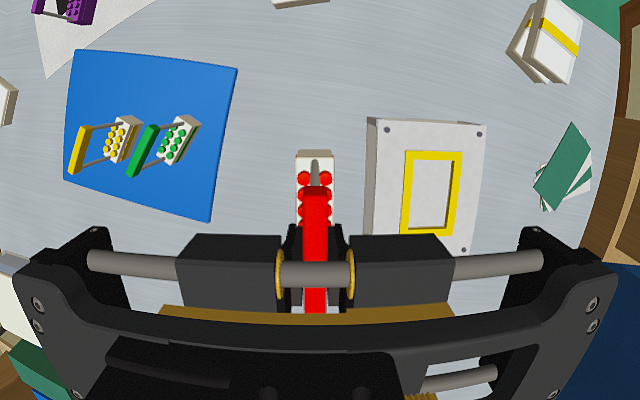

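The wrist picture shows the carrier hanging at (315,200) and the whole port frame at about (405..462, 150..235). I measure the port from here.

Run:
```python
from h import *
np.set_printoptions(precision=4,suppress=True)
def quad(P): return cv2.minAreaRect(P.astype(np.float32))
c=pickle.load(open('w3.pkl','rb')); m=mask(c,'yellow')
cs,h=cv2.findContours(m,cv2.RETR_CCOMP,cv2.CHAIN_APPROX_NONE)
i=[i for i in range(len(cs)) if cv2.pointPolygonTest(cs[i],(432,193),False)>0]
for k in i:
    if cv2.contourArea(cs[k])>500:
        P=np.array([wz(c,*q,.09)[:2] for q in cs[k][:,0].astype(float)]); print('hole' if h[0][k][3]>=0 else 'outer',quad(P))
# frame corners, scene/side, topmost contours again with polygon corners
D=pickle.load(open('d0.pkl','rb'))
for n,c in D.items():
    b=blobs(c,'yellow',1)[0]; q=cv2.approxPolyDP(cv2.convexHull(b),4,True)[:,0].astype(float)
    print(n,np.array([onz(c,*p,.09)[:2] for p in q]).tolist())
# carrier verticality in wrist w3: block top centre vs bar
```

```text
outer ((0.5329828858375549, -0.2696446180343628), (0.12413043528795242, 0.08480657637119293), 9.447488784790039)
hole ((0.5342294573783875, -0.2678908705711365), (0.09981129318475723, 0.060103122144937515), 9.052672386169434)
scene [[0.4776344662294969, -0.2401146543463828], [0.589918733118046, -0.21672778335492227], [0.6040370231920279, -0.29377648617219376], [0.48919069848648944, -0.3159151533978355]]
side [[0.5882196002541868, -0.21988270616427413], [0.5973507496352476, -0.3010545641848552], [0.47818984052542657, -0.3200905304173156], [0.46717724226755486, -0.23821952908265276]]
```

Call:
{"method": "servo_tool", "body": {"targets": [{"offset": [-0.002, 0.006, 0], "dr": [0, 0, 0]}, {"offset": [-0.005, 0.018, 0], "dr": [0, 0, 0]}, {"offset": [-0.01, 0.036, 0], "dr": [0, 0, 0]}, {"offset": [-0.016, 0.06, 0], "dr": [0, 0, 0]}, {"offset": [-0.023, 0.085, 0], "dr": [0, 0, 0]}, {"offset": [-0.03, 0.11, 0.005], "dr": [0, 0, 0]}, {"offset": [-0.036, 0.133, 0.012], "dr": [0, 0, 0]}, {"offset": [-0.04, 0.149, 0.022], "dr": [0, 0, 0]}, {"offset": [-0.042, 0.157, 0.034], "dr": [0, 0, 0]}, {"offset": [-0.043, 0.159, 0.046], "dr": [0, 0, 0]}, {"offset": [-0.043, 0.159, 0.058], "dr": [0, 0, 0]}, {"offset": [-0.043, 0.159, 0.066], "dr": [0, 0, 0]}, {"offset": [-0.043, 0.159, 0.07], "dr": [0, 0, 0]}, {"offset": [-0.043, 0.159, 0.07], "dr": [0, 0, 0]}, {"offset": [-0.043, 0.159, 0.07], "dr": [0, 0, 0]}, {"offset": [-0.043, 0.159, 0.07], "dr": [0, 0, 0]}]}}

```text
time_s: 8.55
position: [0.535, -0.2672, 0.2463]
tcp_rot: [[0.987, 0.161, 0.001], [0.161, -0.987, -0.001], [0.001, 0.001, -1.0]]
force: [0.2, 0.3, -1.9]
opening: 0.136
grasp_force: 30.0
```

Run:
```python
from h import *
np.set_printoptions(precision=4,suppress=True)
D={n:cap(n) for n in('scene','side','wrist')};pickle.dump(D,open('d4.pkl','wb'))
s=bot.read_state();print(s['position'],s['tcp_rot'],s['force'],s['opening'],s['time_s'])
for n in('scene','side'):
    c=D[n]
    for b in blobs(c,'red',6):
        if cv2.contourArea(b)>15: print(n,cen(b),cv2.contourArea(b),cv2.boundingRect(b))
    R=s['tcp_rot'];print(n,'tcp',proj(c,s['position']),'bottom corners',[proj(c,s['position']+R@[a,b,.116]).round().tolist() for a,b in((.035,.015),(.035,-.015),(-.035,-.015),(-.035,.015))])
a=cv2.resize(D['scene']['color'][20:180,170:350],None,fx=2.2,fy=2.2);b=cv2.resize(D['side']['color'][40:392,310:560],None,fx=1,fy=1)
cv2.imwrite('pics/p4.png',np.hstack([a[:352],b])[:,:,::-1])
```

```text
[ 0.5348 -0.2673  0.2463] [[ 0.9871  0.1602  0.0013]
 [ 0.1602 -0.9871 -0.0009]
 [ 0.0011  0.0011 -1.    ]] [-0.3095  0.2655 -2.637 ] 0.13548002997462255 8.7
scene [241.3543  90.3486] 87.5 (233, 85, 18, 12)
scene [231.0903  55.4931] 48.0 (226, 51, 13, 14)
scene tcp [239.8574  62.5747] bottom corners [[229.0, 114.0], [239.0, 117.0], [258.0, 106.0], [248.0, 102.0]]
side [419.6176 191.5612] 472.5 (407, 175, 26, 32)
side [426.7863 253.1593] 248.0 (413, 241, 28, 25)
side [428.5074 273.3211] 190.5 (413, 257, 32, 34)
side [419.0748 244.7244] 156.0 (410, 236, 20, 20)
side tcp [428.1756 202.335 ] bottom corners [[442.0, 276.0], [422.0, 265.0], [389.0, 291.0], [410.0, 304.0]]
```

View pics/p4.png

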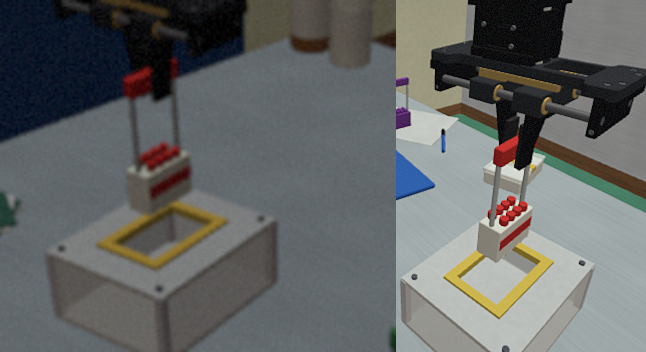

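The picture shows the block hanging above the port, at left crop (160,178) over a port at (163,232), and at right crop (505,228) over a port at (500,272). Before lowering I check how the block hangs relative to the tool.

Run:
```python
from h import *
np.set_printoptions(precision=4,suppress=True)
D=pickle.load(open('d4.pkl','rb'));s=bot.read_state();R=s['tcp_rot'];p=s['position']
def plane(c,uv,n,off):   # tool-frame plane coordinate n == off
    o,d=ray(c,*uv); o=R.T@(o-p);d=R.T@d; return o+d*(off-o[n])/d[n]
for n,sg in(('scene',-1),('side',1)):
    c=D[n];bl=[b for b in blobs(c,'red',12)]
    m=mask(c,'red'); 
    tape=[b for b in bl if abs(cen(b)-((241.4,90.3) if n=='scene' else (428.5,273.3))).max()<2][0] if 1 else 0
    # try tape only
    print(n,'tape on face',plane(c,cen(tape),1,sg*.015))
    tb=[plane(c,q,1,sg*.015) for q in cv2.boxPoints(cv2.minAreaRect(tape))]; print(np.array(tb))
    yy,xx=np.nonzero(m); z=[]
    for a,b in zip(xx,yy):
        q=plane(c,(a,b),2,.0655)
        if abs(q[0])<.036 and abs(q[1])<.03: z.append((a,b,*q))
    z=np.array(z);print('cap px',len(z),z.mean(0))
    # white-block bottom corner check
c=D['wrist'];b=[b for b in blobs(c,'yellow',9)]
for k in b[:6]:
    if cv2.contourArea(k)>300: print('wr',cen(k),cv2.contourArea(k))
```

```text
scene tape on face [ 0.0188 -0.015   0.055 ]
[[ 0.0481 -0.015   0.0434]
 [-0.0046 -0.015   0.0452]
 [-0.0146 -0.015   0.0659]
 [ 0.0393 -0.015   0.0634]]
cap px 108 [241.4815  90.2963   0.0025  -0.0006   0.0655]
side tape on face [-0.003   0.015   0.0886]
[[-0.0424  0.015   0.0826]
 [ 0.0289  0.015   0.0817]
 [ 0.0413  0.015   0.0954]
 [-0.0332  0.015   0.095 ]]
cap px 614 [424.9821 253.4919  -0.0008   0.0055   0.0655]
wr [318.6639 314.8763] 3401.5
wr [316.2401 164.6544] 3031.0h.py:22: RuntimeWarning: invalid value encountered in divide
  m=cv2.moments(b); return np.array([m['m10'],m['m01']])/m['m00']
```

Call:
{"method": "servo_tool", "body": {"targets": [{"offset": [0, 0.001, 0.003], "dr": [0, 0, 0]}, {"offset": [0, 0.001, 0.008], "dr": [0, 0, 0]}, {"offset": [0, 0.001, 0.015], "dr": [0, 0, 0]}, {"offset": [0, 0.001, 0.023], "dr": [0, 0, 0]}, {"offset": [0, 0.001, 0.031], "dr": [0, 0, 0]}, {"offset": [0, 0.001, 0.039], "dr": [0, 0, 0]}, {"offset": [0, 0.001, 0.047], "dr": [0, 0, 0]}, {"offset": [0, 0.001, 0.055], "dr": [0, 0, 0]}, {"offset": [0, 0.001, 0.063], "dr": [0, 0, 0]}, {"offset": [0, 0.001, 0.071], "dr": [0, 0, 0]}, {"offset": [0, 0.001, 0.079], "dr": [0, 0, 0]}, {"offset": [0, 0.001, 0.087], "dr": [0, 0, 0]}, {"offset": [0, 0.001, 0.095], "dr": [0, 0, 0]}, {"offset": [0, 0.001, 0.102], "dr": [0, 0, 0]}, {"offset": [0, 0.001, 0.108], "dr": [0, 0, 0]}, {"offset": [0, 0.001, 0.113], "dr": [0, 0, 0]}, {"offset": [0, 0.001, 0.116], "dr": [0, 0, 0]}, {"offset": [0, 0.001, 0.118], "dr": [0, 0, 0]}, {"offset": [0, 0.001, 0.118], "dr": [0, 0, 0]}, {"offset": [0, 0.001, 0.118], "dr": [0, 0, 0]}]}}

```text
time_s: 10.37
position: [0.5347, -0.2683, 0.1277]
tcp_rot: [[0.987, 0.16, 0.0], [0.16, -0.987, -0.0], [0.0, 0.0, -1.0]]
force: [-0.2, 0.4, -2.2]
opening: 0.136
grasp_force: 30.0
```

Call:
{"method": "servo_tool", "body": {"targets": [{"offset": [0, 0, 0.001], "dr": [0, 0, 0]}, {"offset": [0, 0, 0.002], "dr": [0, 0, 0]}, {"offset": [0, 0, 0.003], "dr": [0, 0, 0]}, {"offset": [0, 0, 0.004], "dr": [0, 0, 0]}, {"offset": [0, 0, 0.0045], "dr": [0, 0, 0]}, {"offset": [0, 0, 0.005], "dr": [0, 0, 0]}, {"offset": [0, 0, 0.005], "dr": [0, 0, 0]}, {"offset": [0, 0, 0.005], "dr": [0, 0, 0]}, {"offset": [0, 0, 0.005], "dr": [0, 0, 0]}]}}

```text
time_s: 11.12
position: [0.5345, -0.2682, 0.1225]
tcp_rot: [[0.987, 0.16, -0.0], [0.16, -0.987, 0.0], [-0.0, -0.0, -1.0]]
force: [-1.0, 0.4, -2.7]
opening: 0.137
grasp_force: 30.0
```

Call:
{"method": "servo_tool", "body": {"targets": [{"offset": [0, 0, 0.0005], "dr": [0, 0, 0]}, {"offset": [0, 0, 0.0005], "dr": [0, 0, 0]}, {"offset": [0, 0, 0.001], "dr": [0, 0, 0]}, {"offset": [0, 0, 0.001], "dr": [0, 0, 0]}, {"offset": [0, 0, 0.001], "dr": [0, 0, 0]}]}}

```text
time_s: 11.53
position: [0.5347, -0.2684, 0.1225]
tcp_rot: [[0.987, 0.16, 0.001], [0.16, -0.987, -0.001], [0.0, 0.001, -1.0]]
force: [-1.8, 0.7, 6.0]
opening: 0.134
grasp_force: 30.0
```

Call:
{"method": "servo_tool", "body": {"targets": [{"offset": [0, 0, 0], "dr": [0, 0, 0]}, {"offset": [0, 0, 0], "dr": [0, 0, 0]}, {"offset": [0, 0, 0], "dr": [0, 0, 0]}, {"offset": [0, 0, 0], "dr": [0, 0, 0]}, {"offset": [0, 0, 0], "dr": [0, 0, 0]}, {"offset": [0, 0, 0], "dr": [0, 0, 0]}, {"offset": [0, 0, 0], "dr": [0, 0, 0]}, {"offset": [0, 0, 0], "dr": [0, 0, 0]}, {"offset": [0, 0, 0], "dr": [0, 0, 0]}, {"offset": [0, 0, 0], "dr": [0, 0, 0]}], "gripper": 0}}

```text
time_s: 12.37
position: [0.5346, -0.2682, 0.1215]
tcp_rot: [[0.987, 0.16, -0.0], [0.16, -0.987, 0.0], [0.0, -0.0, -1.0]]
force: [-0.8, 0.6, -1.1]
opening: 0.496
grasp_force: 0.0
```

Released, with no contact force. I retreat straight up.

Call:
{"method": "servo_tool", "body": {"targets": [{"offset": [0, 0, -0.004], "dr": [0, 0, 0]}, {"offset": [0, 0, -0.012], "dr": [0, 0, 0]}, {"offset": [0, 0, -0.024], "dr": [0, 0, 0]}, {"offset": [0, 0, -0.04], "dr": [0, 0, 0]}, {"offset": [0, 0, -0.06], "dr": [0, 0, 0]}, {"offset": [0, 0, -0.08], "dr": [0, 0, 0]}, {"offset": [0, 0, -0.1], "dr": [0, 0, 0]}, {"offset": [0, 0, -0.115], "dr": [0, 0, 0]}, {"offset": [0, 0, -0.12], "dr": [0, 0, 0]}, {"offset": [0, 0, -0.12], "dr": [0, 0, 0]}, {"offset": [0, 0, -0.12], "dr": [0, 0, 0]}]}}

```text
time_s: 13.28
position: [0.5343, -0.268, 0.2415]
tcp_rot: [[0.987, 0.16, -0.0], [0.16, -0.987, 0.0], [-0.0, -0.0, -1.0]]
force: [-0.0, -0.0, 0.7]
opening: 0.501
grasp_force: 0.0
```

Run:
```python
from h import *
np.set_printoptions(precision=4,suppress=True)
D={n:cap(n) for n in('scene','side')}
S,T=D['scene'],D['side']
for n,c in D.items():
    for b in blobs(c,'red',2): print(n,cen(b),cv2.contourArea(b))
print(tri(S,cen(blobs(S,'red',1)[0]),T,cen(blobs(T,'red',1)[0])))
a=cv2.resize(S['color'][40:200,170:350],None,fx=2.2,fy=2.2);b=T['color'][40:392,180:560]
cv2.imwrite('pics/e.png',np.hstack([a,b])[:,:,::-1])
```

```text
scene [241.0642 104.2025] 67.5
scene [243.3333 133.3333] 0.5
side [416.421  277.3394] 661.5
side [415.6378 328.5182] 196.5
(array([ 0.5348, -0.2701,  0.1426]), np.float64(0.006725346886540803))
```

View pics/e.png

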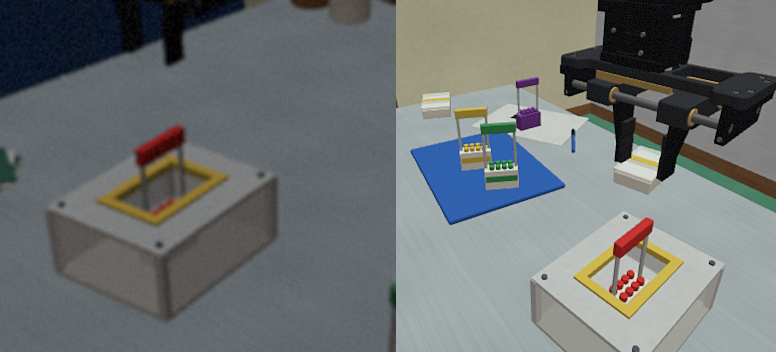

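The red carrier stands upright inside the box: its bar is at left crop (160,145) and right crop (633,238), its posts are clear of the rim, and the measured bar centre (0.535, -0.270, 0.143) matches a carrier on the floor. The yellow and green carriers are still on the board.

```bash
python3 -c "
from rig import ticket
print(ticket.hand_in())"
```

```text
the job is handed in; nothing more can be done
None
```

I lowered the red carrier through the yellow-rimmed port and it now stands upright on the box floor, with no sign of rim contact; the yellow and green carriers were left in place, and I handed the job in at about 13 s.

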